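# Level the braai shelf with its cam foot and hold the spirit level down

### The arm

A 6-joint arm with a two-finger parallel gripper is mounted at the origin on the work surface. World frame = base frame: x ahead of the robot, y to its left, z up, the work surface at z = 0. Lengths are in m, angles in rad, forces in N, time in s.
With the tool pointing down it reaches from about 0.35 to 0.975 m from the base axis. Payload 4.9 kg.
Tool frame: the origin (TCP) lies at the very end of the fingers, on their centre line; the grasp point (between the pads) lies 19 mm behind it (manip.hold_point_z is the distance from the TCP to the grasp point, in m); z points along the fingers, x is the direction in which the jaws open and shut, and the axes are right-handed (so a half turn about z gives the same grasp; the last joint's range is limited). The gripper opens to 85 mm and grips with 20 to 120 N. Pads are 22 mm wide; open, the fingers measure 114 mm over their backs; the gripper's body (76 mm by 85 mm) begins 54 mm behind the grasp point. The pads swing forward as they close: fully open they stand 13 mm farther back than shut.
Start: joints at [1.109, 0.053, 1.613, -0, 1.476, -0.119], TCP at [0.21, 0.589, 0.231] pointing down, gripper open.
Joint ranges: [-3.01, 3.01], [-1.01, 2.22], [0.06, 2.58], [-1.02, 4.17], [0.09, 2.62], [-3.14, 3.14]. Speed limits (rad/s): [2.57, 2.57, 3.14, 3.14, 3.14, 3.14].

### API

Orientations are given as a unit quaternion [w, x, y, z].
In Python, from plant import manip gives the robot as it stands.
- The arm moves only by the shell command python3 -m handwheel 'ROWS' [OPENING]. ROWS is JSON, a list of rows, each an object of numbers: "dx", "dy", "dz": the shift along the tool's x, y, z in m; "ax", "ay", "az": the turn, a rotation vector about the tool's x, y, z in rad. In form: [{"dx": .., "dy": .., "dz": .., "ax": .., "ay": .., "az": ..}, ...]. A call has 1 to 5 rows; each row is the pose to reach, as a shift and turn from the pose commanded when the call began, along the tool's axes at that moment; what a row does not reach only later rows make up. A row lasts 1/8 s, in which the tool goes at most 62.5 mm and 10.7 degrees, less where a joint would pass 70% of its speed; a pose out of reach is approached as far as the arm can. A call with a gripper value outside its range is refused whole. OPENING is the closure in counts, from 0 (fully open) to 255 (shut), set as the call begins (- or left out, the last holds). The fingers move at their own pace and stop on an object; the grip force is fixed at half the most. Time passes only in rows, so rows that repeat a pose let the fingers close. It gives the time, the measured TCP pose, the force and the opening at its end, in the units of the state.
- manip.state(): the state, without advancing time (a new reading comes with each control period).
- manip.grab_frame(name): name is "scene" or "top"; returns a dict with "image" (384x512x3 uint8, blue, green, red), "z_map" (384x512 float32, m along the optical axis (not along the pixel's ray), 0 where there is no reading), "K" (3x3 intrinsics, pixels), "xyz" and "rotation" of the camera in the world. Camera axes: x right, y up, looking along -z (the intrinsics and any distortion apply to the point x, -y, -z); pixel columns grow to the right and rows downward; lengths in m; the calibration is good to about 2 mm. A picture is of the moment at which its call begins.
- manip.job_done(): hands the job in, once; it reports no verdict.
The state is a dict: "time": time; "joint_pos": joint angles; "joint_vel": joint speeds; "joint_efforts": joint torques, N m; "tool_pos": TCP position; "tool_rot": TCP orientation; "contact_force": force on the tool from outside, world axes, zero at the start; "ft_torque": the same for the moment, N m; "gripper_width": opening from 0.0 (shut) to 1.0 (fully open).
Only numpy, scipy, OpenCV 4.12 (cv2) and the standard library are available. Lean on these libraries where they do the work, as an engineer would, in place of code of your own. Each camera call takes 0.05 s, during which the arm holds its last target.

### The job

Gently set the yellow spirit level lengthwise along the middle of the little granite shelf, vial up, and let go of it; then turn the red knob of the shelf's levelling foot clockwise past its click and on until the bubble sits midway between the two black lines. Finally press straight down on top of the level with a firm finger push of about 10 N and finish while still pressing, with the bubble still centred; leave the other things where they lie.

Things in the scene. Friction and masses are not known exactly. Their poses are not given: they have to be found in the camera images.
- level: yellow box spirit level, 200 mm long (its x), 24 mm wide (y), 40 mm high (z), about 0.22 kg, loose, standing on the counter on the left with its vial up; origin at the centre of its underside. Green vial in the middle of the top, 84 mm long, with two black lines 8.5 mm either side of the middle; the whole top is firm and may be pressed. Grip it across its width; it may be laid on the shelf either way round
- bubble (a joint): where the pale bubble stands along the vial, m, 0 = midway between the lines, positive towards the level's +x. It floats towards the higher end, 0.33 m per rad of slope (at most 27 mm), and takes about 1 s to settle
- shelf: dark granite shelf slab, 85 mm (x) by 220 mm (y) by 16 mm, on a pivot under its middle, so it tips about its x axis; at the start its right end (-y, the knob's end) is about 0.04 to 0.07 rad low. Origin on the pivot, 21 mm below the top. z is normal to the top
- shelf_top (a point): centre of the shelf's top face, 76 mm above the counter
- knob (a joint): levelling foot's knob, rad, 0 to 2.6, grows as it is turned clockwise seen from above; starts parked near 0. A spring plunger gives a click: stiffest at about 0.1 to 0.4, past by 0.66. Each rad raises the shelf's right end by 0.04 rad. Friction 0.08 N m, the click adds up to about 0.08 N m; it stays where it is left
- knob_grip (a point): point to grip on the red bar of the knob, on its vertical axis, 106 mm above the counter, 185 mm to the right (-y) of the shelf's middle. The bar is 56 mm long (this point's x, which turns with the knob), 14 mm thick (y) and 30 mm high, its top 12 mm above this point, on a black disc 60 mm across whose top is 18 mm below this point
- spatula: aluminium spatula with a black handle, 300 mm long, lying on the right; bystander
- brush: black silicone basting brush, 180 mm long, lying behind the shelf; bystander
- jar: frosted glass jar, 72 mm across, 100 mm high, behind the shelf; bystander; origin under it on the counter
- bucket: small steel bucket with a hinged lid, 120 mm across, 100 mm high (118 to the lid knob), behind on the left; bystander; origin under it on the counter
- lighter: red gas lighter standing in a grey plastic holder, 205 mm high, on the left; bystander; origin under it on the counter
Things that resemble listed ones, but are neither listed nor needed, are in the scene too. Of the things that look like the level, the middle-sized one is meant.

How it is judged:
On the way, in this order (a step that is already met when the one before it is completed fails the run):
1. the level stands lengthwise on the shelf and is let go (x of level in the frame of shelf_top between -0.02 and 0.02 m and y of level in the frame of shelf_top between -0.035 and 0.035 m and z of level in the frame of shelf_top between -0.004 and 0.004 m and angle between the x axis of level and the y axis of shelf, either way round below 0.15 rad and angle between level's own z axis and vertical below 0.15 rad and contact force between the fingers and level below 0.1 N and linear speed of level below 0.02 m/s and value of joint knob below 0.4 rad), for 0.2 s.
2. the knob is turned past its click (value of joint knob above 0.6 rad), for 0.05 s.
3. the bubble comes to rest midway between the lines with the level on the shelf, not touched (x of level in the frame of shelf_top between -0.02 and 0.02 m and y of level in the frame of shelf_top between -0.035 and 0.035 m and z of level in the frame of shelf_top between -0.004 and 0.004 m and angle between the x axis of level and the y axis of shelf, either way round below 0.15 rad and angle between level's own z axis and vertical below 0.15 rad and value of joint bubble between -0.003 and 0.003 m and contact force between each of the arm, the fingers and level below 0.1 N), for 0.4 s.
At the end, for the whole second after the job is handed in: Level on the shelf within 20 mm across and 35 mm along of its middle and 0.15 rad of lengthwise; knob past its click; bubble within 3 mm of the middle; fingers push the level with over 3 N, 5 to 35 N between level and shelf, and the gripper is off the shelf itself (x of level in the frame of shelf_top between -0.02 and 0.02 m and y of level in the frame of shelf_top between -0.035 and 0.035 m and z of level in the frame of shelf_top between -0.004 and 0.004 m and angle between the x axis of level and the y axis of shelf, either way round below 0.15 rad and angle between level's own z axis and vertical below 0.15 rad and value of joint bubble between -0.003 and 0.003 m and value of joint knob above 0.6 rad and contact force between the fingers and level above 3 N and contact force between level and shelf between 5 and 35 N and contact force between each of the arm, the fingers and shelf below 0.5 N and linear speed of level below 0.02 m/s); the arm keeps its last pose, push and grip.
It fails at once if a bystander is disturbed (moved over 30 mm) (distance of any of spatula, brush, jar, bucket, lighter from where it was at the start of the episode above 0.03 m).
It fails at once if the level is pressed on the shelf with over 100 N (contact force between level and shelf above 100 N).
It also fails if it takes over 64 s, if anything falls off the work surface, if the arm or the gripper's body presses on something with over 40 N, if the wrist force passes 120 N, or if a joint passes its speed limit or range.

## Working session

There is one attempt and no reset: what is moved stays moved. The work goes in short steps, Python scripts to look and compute and a shell command to move; the robot and the scene stay as the last step left them, time stands still between calls to the robot, and variables do not carry over. Pictures are saved under pics/ and viewed, and the job is handed in when it is done.

```bash
ls; mkdir -p pics; cat > h.py <<'E'
import numpy as np, cv2
from plant import manip
def grab(n,f=None):
    d=manip.grab_frame(n)
    if f: cv2.imwrite('pics/'+f,d['image'])
    return d
def pts(d):
    z=d['z_map'];K=d['K'];h,w=z.shape
    u,v=np.meshgrid(np.arange(w),np.arange(h))
    c=np.stack([(u-K[0,2])/K[0,0]*z,-(v-K[1,2])/K[1,1]*z,-z],-1)
    R=np.array(d['rotation']); 
    return c@R.T+np.array(d['xyz'])
E
python3 - <<'E'
from h import *
for n in('scene','top'):
    d=grab(n,n+'0.png');print({k:v for k,v in d.items() if k not in('image','z_map')}); np.savez('/tmp/'+n,**{k:v for k,v in d.items() if v is not None and not isinstance(v,str)})
print(manip.state())
E
```

```text
pics
{'K': array([[496.44527466,   0.        , 252.27730132],
       [  0.        , 496.44527466, 192.44957363],
       [  0.        ,   0.        ,   1.        ]]), 'xyz': array([1.53476508, 0.94822115, 1.02594161]), 'rotation': array([0.35934523, 0.20173949, 0.42460439, 0.8061534 ])}
{'K': array([[379.60227567,   0.        , 253.45889724],
       [  0.        , 379.60227567, 199.20792056],
       [  0.        ,   0.        ,   1.        ]]), 'xyz': array([0.2388729 , 0.02532045, 1.24098494]), 'rotation': array([ 0.73641313,  0.08046166, -0.07195195, -0.66786566])}
{'time': 0.1, 'joint_pos': array([ 1.10900449e+00,  5.33293410e-02,  1.61415699e+00,  5.73835953e-05,
        1.47601437e+00, -1.19010127e-01]), 'joint_vel': array([ 0.00096871, -0.00093031, -0.00440409,  0.00119838, -0.0031686 ,
        0.00029858]), 'joint_efforts': array([ 5.31807609e-05, -3.94900882e+01, -3.71364641e+01, -1.30934059e-04,
        3.90463712e-03,  2.34780020e-05]), 'tool_pos': array([0.20980414, 0.58813275, 0.23016192]), 'tool_rot': array([ 4.28057382e-04,  8.17346993e-01,  5.76144932e-01, -8.53080423e-04]), 'contact_force': array([ 0.19031829,  0.43869139, -0.06334545]), 'ft_torque': array([-0.01675052,  0.05973603,  0.03846487]), 'gripper_width': 0.9959296707544862}
```

View pics/scene0.png

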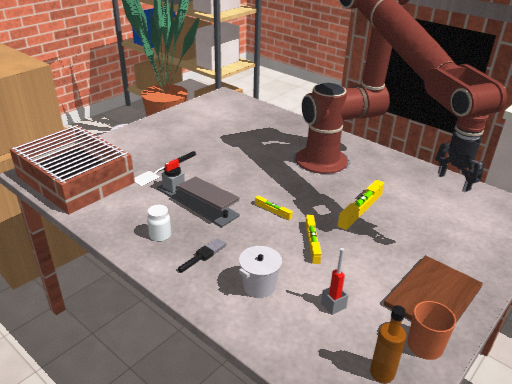

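View pics/top0.png

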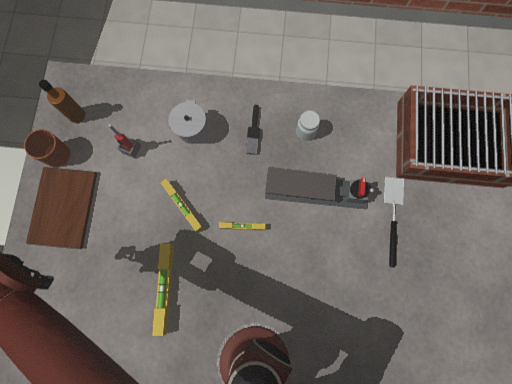

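The scene shows three levels. The middle-sized one is at top-view (180,205), with a larger one at (163,290) and a smaller one at (242,226). The shelf is around (303,186) and the red knob bar is at (361,188).

```bash
cat > h.py <<'E'
import numpy as np, cv2
from scipy.spatial.transform import Rotation as Rn
from plant import manip
def Rm(d): 
    q=d['rotation']; return Rn.from_quat([q[1],q[2],q[3],q[0]]).as_matrix()
def grab(n,f=None,crop=None,s=1):
    d=manip.grab_frame(n)
    if f:
        im=d['image']
        if crop: im=im[crop[1]:crop[3],crop[0]:crop[2]]
        cv2.imwrite('pics/'+f,cv2.resize(im,None,fx=s,fy=s,interpolation=cv2.INTER_CUBIC))
    return d
def pts(d):
    z=d['z_map'];K=d['K'];h,w=z.shape
    u,v=np.meshgrid(np.arange(w),np.arange(h))
    c=np.stack([(u-K[0,2])/K[0,0]*z,-(v-K[1,2])/K[1,1]*z,-z],-1)
    return c@Rm(d).T+np.array(d['xyz'])
def ray(d,uv,h):
    uv=np.atleast_2d(uv).astype(float);K=d['K']
    r=np.stack([(uv[:,0]-K[0,2])/K[0,0],-(uv[:,1]-K[1,2])/K[1,1],-np.ones(len(uv))],-1)@Rm(d).T
    c=np.array(d['xyz']); return c+r*((h-c[2])/r[:,2])[:,None]
def blobs(d,lo,hi,lo2=None,hi2=None,zmin=None,zmax=None,minA=15):
    hsv=cv2.cvtColor(d['image'],cv2.COLOR_BGR2HSV); m=cv2.inRange(hsv,lo,hi)
    if lo2: m|=cv2.inRange(hsv,lo2,hi2)
    n,l,st,c=cv2.connectedComponentsWithStats(m)
    return [(l==i,st[i],c[i]) for i in range(1,n) if st[i,4]>=minA]
def tool():
    s=manip.state();q=s['tool_rot'];return s['tool_pos'],Rn.from_quat([q[1],q[2],q[3],q[0]]).as_matrix()
E
python3 - <<'E'
from h import *
def load(n): return dict(np.load('/tmp/%s.npz'%n))
for n in('top','scene'):
    d=load(n);P=pts(d);print(n)
    for name,a in(('yellow',((22,120,90),(34,255,255))),('red',((0,180,80),(6,255,255),(174,180,80),(180,255,255)))):
        for m,st,c in blobs(d,*a):
            p=P[m&(d['z_map']>0)]
            if len(p)==0: continue
            t=p[p[:,2]>np.percentile(p[:,2],95)-.006]
            r=cv2.minAreaRect((t[:,:2]*1000).astype(np.float32))
            print(name,st,c.round(1),'zmax',np.percentile(p[:,2],95).round(3),'rect',np.round(r[0],1),np.round(r[1],1),round(r[2],1))
d=load('top');P=pts(d)
for u,v in [(280,185),(300,186),(320,188),(330,189),(355,190),(361,188),(371,185),(372,190),(255,225)]: print(u,v,P[v,u].round(4))
E
```

```text
top
yellow [161 179  40  52 341] [181.3 205. ] zmax 0.043 rect [462.  286.4] [198.5  22.8] 42.8
yellow [219 222  47   8 194] [241.6 225.7] zmax 0.033 rect [413.3  81.5] [ 16.8 148.3] 3.3
yellow [152 244  18  92 731] [161.6 291.1] zmax 0.057 rect [194.5 304.9] [270.7  33.6] 3.7
scene
yellow [338 180  46  50 741] [359.6 205.8] zmax 0.056 rect [196.6 308.8] [276.8  36.3] 3.7
yellow [255 196  38  24 317] [273.3 208. ] zmax 0.031 rect [413.5  85.6] [ 22.9 151.6] 4.5
yellow [306 214  16  50 395] [312.9 240. ] zmax 0.042 rect [463.5 291.3] [201.6  23.9] 42.4
red [165 159  14  13 114] [171.8 164.9] zmax 0.118 rect [ 557.9 -270.3] [19.9 54.6] 87.2
red [329 270  15  30 296] [336.2 284.9] zmax 0.123 rect [648.8 492.9] [20.1 29.3] 15.8
280 185 [ 0.5459 -0.0269  0.0822]
300 186 [ 0.5513 -0.0908  0.0727]
320 188 [ 0.5522 -0.155   0.068 ]
330 189 [ 0.5505 -0.1859  0.0735]
355 190 [ 0.5501 -0.2603  0.0914]
361 188 [ 0.5507 -0.2714  0.1189]
371 185 [ 0.5979 -0.3364 -0.0013]
372 190 [ 0.5571 -0.3151  0.0846]
255 225 [0.4196 0.0399 0.0286]
```

```bash
python3 - <<'E'
from h import *
def load(n): return dict(np.load('/tmp/%s.npz'%n))
for n in('top','scene'):
    d=load(n);P=pts(d);print(n)
    x,y,z=P[...,0],P[...,1],P[...,2]
    m=(x>.4)&(x<.7)&(y<.05)&(y>-.235)&(z>.062)&(z<.1)
    m=cv2.erode(m.astype(np.uint8),np.ones((1,1)))>0
    nn,l,st,c=cv2.connectedComponentsWithStats(m.astype(np.uint8)); i=1+np.argmax(st[1:,4]); m=l==i
    p=P[m]
    for k in range(5):
        A=np.c_[p[:,0],p[:,1],np.ones(len(p))]; s=np.linalg.lstsq(A,p[:,2],rcond=None)[0]; r=p[:,2]-A@s; p=p[abs(r)<.003]
    print('plane',s.round(4),'rms',r.std().round(4),st[i],len(p))
    print('rect',cv2.minAreaRect((p[:,:2]*1000).astype(np.float32)),'z range',p[:,2].min(),p[:,2].max())
    # red
    hsv=cv2.cvtColor(d['image'],cv2.COLOR_BGR2HSV)
    for mm,st,c in blobs(d,(0,140,40),(8,255,255),(172,140,40),(180,255,255)):
        q=P[mm]
        if 0.4<np.median(q[:,0])<.7 and np.median(q[:,1])<-.2:
            t=q[(q[:,2]>.112)]
            cs=np.argwhere(mm&(P[...,2]>.112))[:,::-1]
            w=ray(d,cs,.118); print('red px',len(cs)); rr=cv2.minAreaRect((w[:,:2]*1000).astype(np.float32)); print(rr, t.mean(0),w.mean(0))
    cv2.imwrite('pics/crop_%s.png'%n,cv2.resize(d['image'][150:230,250:410] if n=='top' else d['image'][140:230,130:260],None,fx=4,fy=4,interpolation=cv2.INTER_CUBIC))
E
```

```text
top
plane [0.0069 0.0562 0.0764] rms 0.0015 [ 266  167   70   34 1831] 1443
rect ((559.1800537109375, -93.4520492553711), (219.57168579101562, 85.6134262084961), 89.33496856689453) z range 0.06589276948042677 0.08368240233407742
red px 75
((555.7670288085938, -275.6924743652344), (14.697347640991211, 53.77944564819336), 85.91567993164062) [ 0.55483505 -0.2760155   0.11648665] [ 0.55441048 -0.27561199  0.118     ]
scene
plane [-0.0196  0.0519  0.09  ] rms 0.0015 [178 176  62  35 992] 646
rect ((559.1517333984375, -91.06329345703125), (220.5023651123047, 91.00431823730469), 89.85017395019531) z range 0.0663447571334772 0.082558023619281
red px 35
((255.1618194580078, -1129.041259765625), (87.27853393554688, 40.13597106933594), 28.609548568725586) [1.53476508 0.94822115 1.02594161] [ 0.25522386 -1.13002095  0.118     ]
red px 10
((637.332763671875, -420.8471374511719), (23.581331253051758, 7.136017799377441), 53.13225173950195) [ 0.63870808 -0.4189403   0.11845452] [ 0.6382507  -0.41963916  0.118     ]
red px 37
((560.7462768554688, -265.3265075683594), (57.2309684753418, 23.541358947753906), 1.1539417505264282) [ 0.55759244 -0.2716119   0.11636757] [ 0.5593393  -0.26942765  0.118     ]
```

View pics/crop_top.png

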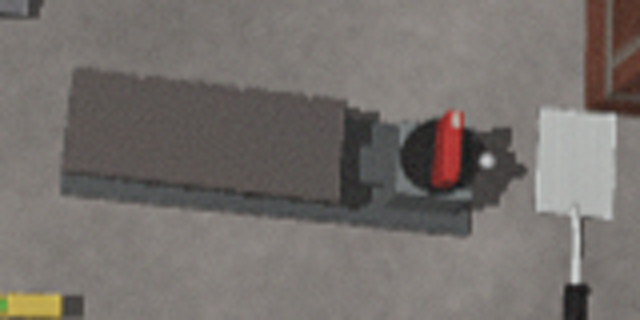

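View pics/crop_scene.png

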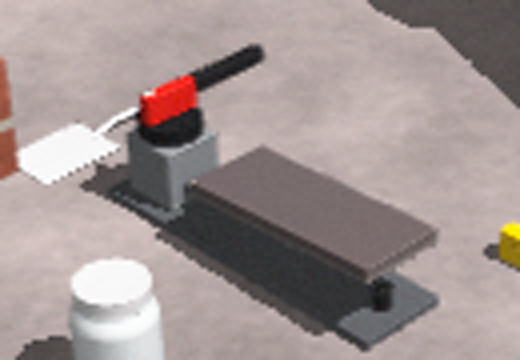

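```bash
cat >> h.py <<'E'
def goal(pos,yaw,tilt=0):
    p,R=tool(); y=np.deg2rad(yaw); x=np.array([np.cos(y),np.sin(y),0]); z=np.array([0,0,-1.])
    T=Rn.from_rotvec([tilt,0,0]).as_matrix()@np.c_[x,np.cross(z,x),z]
    d=R.T@(np.array(pos)-p); a=Rn.from_matrix(R.T@T).as_rotvec()
    print('d',d.round(4),'a',a.round(4),'at',p.round(4),'yaw',np.degrees(np.arctan2(R[1,0],R[0,0])).round(2))
E
python3 -c "
from h import *
goal([.463,.289,.15],-47.3)"
```

```text
d [-0.1965  0.339   0.0804] a [1.8000e-03 1.5000e-03 2.0535e+00] at [0.2098 0.5881 0.2302] yaw 70.36
```

```bash
python3 -m handwheel '[{"dx":-0.028,"dy":0.048,"dz":0.0,"az":0.18},{"dx":-0.056,"dy":0.096,"dz":0.01,"az":0.36},{"dx":-0.084,"dy":0.144,"dz":0.02,"az":0.54},{"dx":-0.112,"dy":0.192,"dz":0.03,"az":0.72},{"dx":-0.14,"dy":0.24,"dz":0.045,"az":0.9}]' 0; python3 -c "
from h import *
goal([.463,.289,.12],-47.3)"
```

```text
d [-0.1964  0.339   0.1104] a [1.8000e-03 1.5000e-03 2.0535e+00] at [0.2098 0.5881 0.2302] yaw 70.36invalid input at $[0]: expected keys dx, dy, dz, ax, ay, az
```

All keys are required.

```bash
python3 -m handwheel '[{"dx":-0.028,"dy":0.048,"dz":0.0,"ax":0,"ay":0,"az":0.18},{"dx":-0.056,"dy":0.096,"dz":0.01,"ax":0,"ay":0,"az":0.36},{"dx":-0.084,"dy":0.144,"dz":0.02,"ax":0,"ay":0,"az":0.54},{"dx":-0.112,"dy":0.192,"dz":0.03,"ax":0,"ay":0,"az":0.72},{"dx":-0.14,"dy":0.24,"dz":0.045,"ax":0,"ay":0,"az":0.9}]' 0; python3 -c "
from h import *
goal([.463,.289,.12],-47.3)"
```

```text
time: 0.72
tool_pos: [0.39, 0.3747, 0.1861]
tool_rot: [-0.0, 0.987, 0.16, 0.0]
contact_force: [0.6, 0.3, 1.1]
gripper_width: 1.0
d [0.0421 0.1044 0.0661] a [-6.0000e-04 -5.0000e-04  1.1478e+00] at [0.39   0.3747 0.1861] yaw 18.47
```

```bash
python3 -m handwheel '[{"dx":0.01,"dy":0.02,"dz":0.01,"ax":0,"ay":0,"az":0.18},{"dx":0.02,"dy":0.04,"dz":0.02,"ax":0,"ay":0,"az":0.36},{"dx":0.03,"dy":0.07,"dz":0.03,"ax":0,"ay":0,"az":0.54},{"dx":0.037,"dy":0.09,"dz":0.035,"ax":0,"ay":0,"az":0.72},{"dx":0.042,"dy":0.104,"dz":0.04,"ax":0,"ay":0,"az":0.9}]' 0;python3 -m handwheel '[{"dx":0,"dy":0,"dz":0.01,"ax":0,"ay":0,"az":0.12},{"dx":0,"dy":0,"dz":0.02,"ax":0,"ay":0,"az":0.24},{"dx":0,"dy":0,"dz":0.02,"ax":0,"ay":0,"az":0.24}]' 0; python3 - <<'E'
from h import *
goal([.463,.289,.02],-47.3)
d=grab('top','top1.png',(120,150,280,270),4)
d=grab('scene','scene1.png',(220,150,420,300),4)
E
```

```text
time: 1.35
tool_pos: [0.4625, 0.2901, 0.1454]
tool_rot: [0.0, 0.958, -0.285, -0.0]
contact_force: [-0.4, -0.4, -0.7]
gripper_width: 0.999
time: 1.72
tool_pos: [0.4613, 0.2907, 0.1248]
tool_rot: [0.001, 0.919, -0.394, -0.001]
contact_force: [0.9, 0.6, 0.2]
gripper_width: 1.0
d [ 0.0024 -0.0004  0.1048] a [0.0028 0.0009 0.0148] at [0.4613 0.2907 0.1248] yaw -46.45
```

View pics/top1.png

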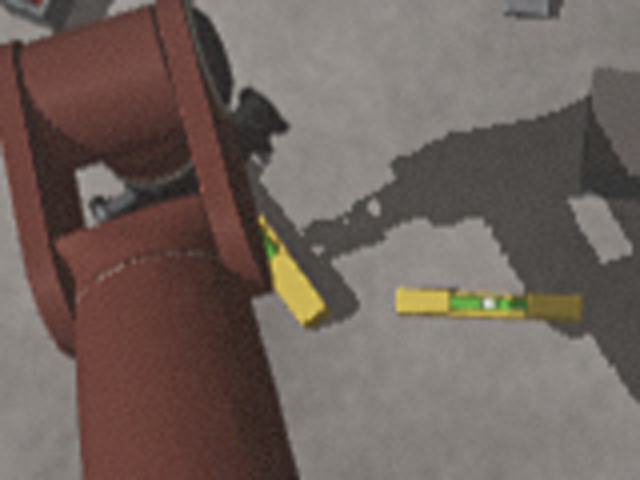

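View pics/scene1.png

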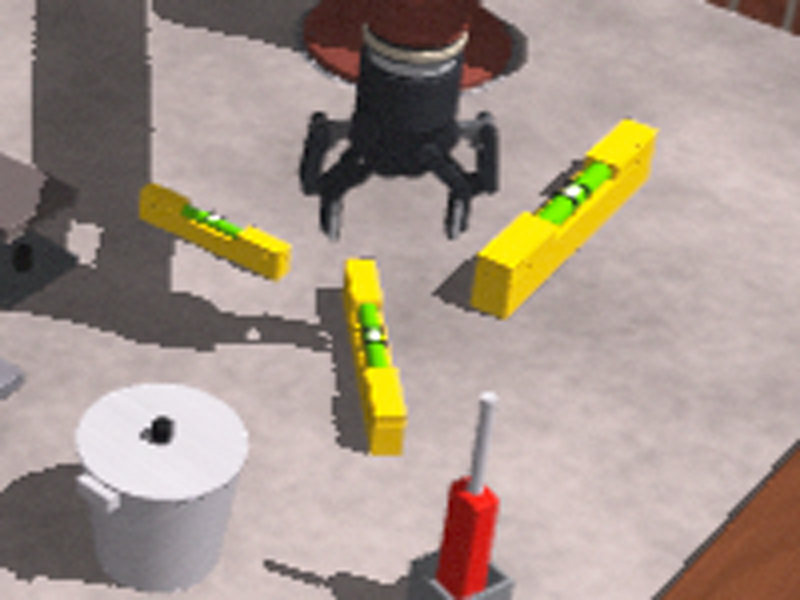

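```bash
python3 -m handwheel '[{"dx":0.002,"dy":0,"dz":0.03,"ax":0.003,"ay":0,"az":0.015},{"dx":0.002,"dy":0,"dz":0.06,"ax":0.003,"ay":0,"az":0.015},{"dx":0.002,"dy":0,"dz":0.09,"ax":0.003,"ay":0,"az":0.015},{"dx":0.002,"dy":0,"dz":0.107,"ax":0.003,"ay":0,"az":0.015},{"dx":0.002,"dy":0,"dz":0.116,"ax":0.003,"ay":0,"az":0.015}]' 0; python3 -m handwheel '[{"dx":0,"dy":0,"dz":0,"ax":0,"ay":0,"az":0},{"dx":0,"dy":0,"dz":0,"ax":0,"ay":0,"az":0}]' 120;  python3 -m handwheel '[{"dx":0,"dy":0,"dz":0,"ax":0,"ay":0,"az":0},{"dx":0,"dy":0,"dz":0,"ax":0,"ay":0,"az":0},{"dx":0,"dy":0,"dz":0,"ax":0,"ay":0,"az":0},{"dx":0,"dy":0,"dz":0,"ax":0,"ay":0,"az":0}]' 255; python3 - <<'E'
from h import *
goal([.463,.289,.16],-47.3)
d=grab('scene','scene2.png',(220,150,420,300),4)
E
```

```text
time: 2.45
tool_pos: [0.4637, 0.2898, 0.0099]
tool_rot: [-0.001, 0.916, -0.402, 0.0]
contact_force: [0.5, -0.6, -0.6]
gripper_width: 1.004
time: 2.7
tool_pos: [0.4646, 0.2901, 0.0115]
tool_rot: [-0.002, 0.916, -0.402, 0.001]
contact_force: [-0.5, -0.6, -0.8]
gripper_width: 0.602
time: 3.2
tool_pos: [0.4647, 0.2901, 0.0115]
tool_rot: [-0.002, 0.916, -0.402, 0.001]
contact_force: [1.0, -1.1, 5.6]
gripper_width: 0.269
d [-0.0002  0.0012 -0.1485] a [-0.0049 -0.0008 -0.0015] at [0.4647 0.2901 0.0115] yaw -47.38
```

View pics/scene2.png

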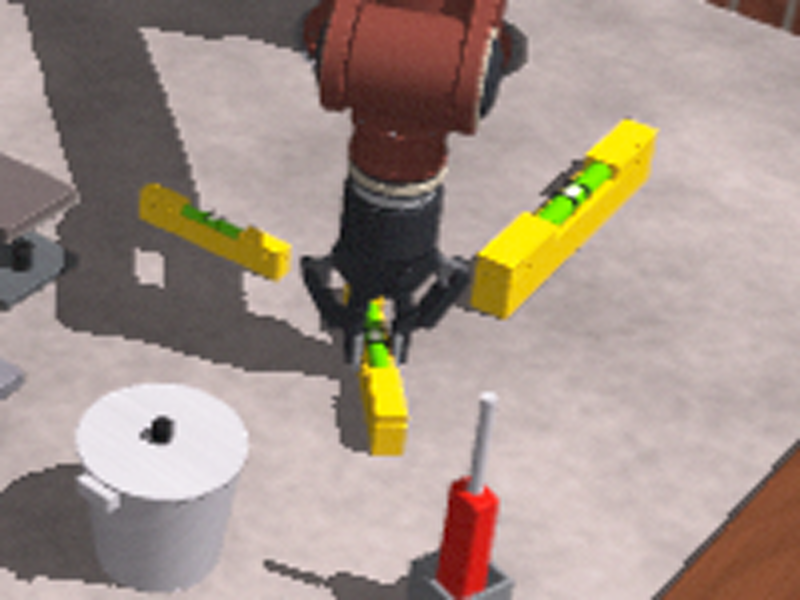

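The jaws stopped at 23 mm on the level's middle, across its width, at about (385,340) in the crop. Next I lift it.

```bash
python3 -m handwheel '[{"dx":0,"dy":0,"dz":-0.02,"ax":0,"ay":0,"az":0},{"dx":0,"dy":0,"dz":-0.06,"ax":0,"ay":0,"az":0},{"dx":0,"dy":0,"dz":-0.1,"ax":0,"ay":0,"az":0},{"dx":0,"dy":0,"dz":-0.14,"ax":0,"ay":0,"az":0},{"dx":0,"dy":0,"dz":-0.155,"ax":0,"ay":0,"az":0}]' 255; python3 - <<'E'
from h import *
goal([.558,-.092,.16],0,.054)
d=grab('scene','scene3.png',(220,130,420,280),4)
E
```

```text
time: 3.88
tool_pos: [0.4642, 0.2899, 0.1685]
tool_rot: [-0.003, 0.916, -0.402, 0.002]
contact_force: [1.4, -0.1, -1.9]
gripper_width: 0.276
d [0.3445 0.1897 0.0076] a [ 0.0446 -0.0265 -0.8265] at [0.4642 0.2899 0.1685] yaw -47.38
```

View pics/scene3.png

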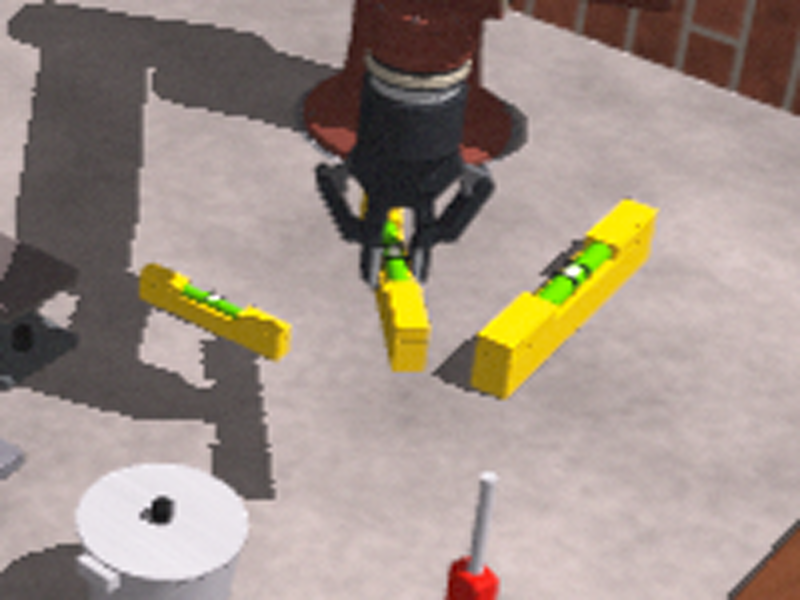

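The level hangs straight between the jaws at about (400,280), so I carry it to the shelf.

```bash
python3 -m handwheel '[{"dx":0.035,"dy":0.019,"dz":0,"ax":0,"ay":0,"az":-0.08},{"dx":0.08,"dy":0.044,"dz":0,"ax":0,"ay":0,"az":-0.2},{"dx":0.125,"dy":0.069,"dz":0,"ax":0,"ay":0,"az":-0.32},{"dx":0.17,"dy":0.094,"dz":0,"ax":0.02,"ay":-0.01,"az":-0.44},{"dx":0.215,"dy":0.118,"dz":0,"ax":0.03,"ay":-0.02,"az":-0.56}]' 255; python3 - <<'E'
from h import *
goal([.558,-.092,.15],0,.054)
E
```

```text
time: 4.55
tool_pos: [0.5208, 0.0498, 0.1626]
tool_rot: [-0.019, 0.991, -0.131, -0.004]
contact_force: [1.5, 0.1, -1.9]
gripper_width: 0.265
d [0.073  0.1276 0.0071] a [ 0.0159  0.0008 -0.263 ] at [0.5208 0.0498 0.1626] yaw -15.05
```

```bash
python3 -m handwheel '[{"dx":0.024,"dy":0.042,"dz":0,"ax":0,"ay":0,"az":-0.08},{"dx":0.046,"dy":0.08,"dz":0,"ax":0.01,"ay":0,"az":-0.17},{"dx":0.064,"dy":0.111,"dz":0.005,"ax":0.016,"ay":0,"az":-0.23},{"dx":0.073,"dy":0.128,"dz":0.007,"ax":0.016,"ay":0,"az":-0.263},{"dx":0.073,"dy":0.128,"dz":0.007,"ax":0.016,"ay":0,"az":-0.263}]' 255; python3 - <<'E'
from h import *
goal([.558,-.092,.12],0,.054)
d=grab('scene','scene4.png',(130,110,290,230),4)
d=grab('top','top4.png',(230,130,430,250),4)
E
```

```text
time: 5.18
tool_pos: [0.5574, -0.0918, 0.15]
tool_rot: [-0.027, 1.0, -0.003, -0.001]
contact_force: [0.6, 0.0, -3.2]
gripper_width: 0.272
d [0.0006 0.0019 0.0299] a [-0.0009  0.0013 -0.0065] at [ 0.5574 -0.0918  0.15  ] yaw -0.37
```

View pics/scene4.png

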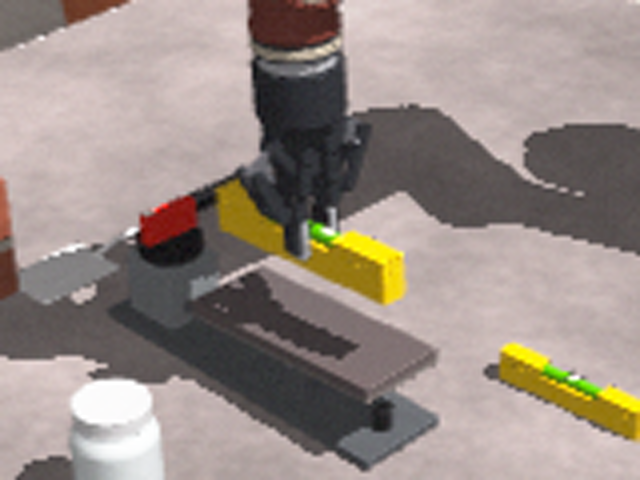

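View pics/top4.png

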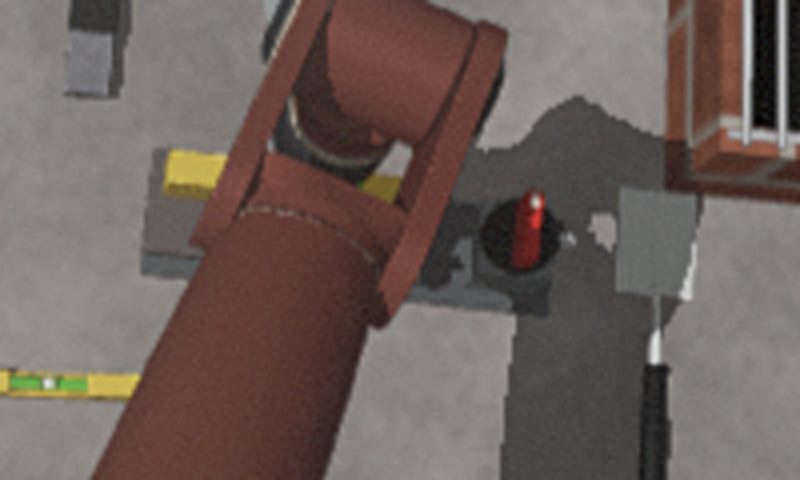

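The level hangs over the shelf, parallel to it. I lower it.

```bash
python3 -m handwheel '[{"dx":0.001,"dy":0.001,"dz":0.015,"ax":0,"ay":0,"az":-0.006},{"dx":0.001,"dy":0.001,"dz":0.03,"ax":0,"ay":0,"az":-0.006},{"dx":0.001,"dy":0.002,"dz":0.045,"ax":0,"ay":0,"az":-0.006},{"dx":0.001,"dy":0.003,"dz":0.053,"ax":0,"ay":0,"az":-0.006},{"dx":0.001,"dy":0.003,"dz":0.057,"ax":0,"ay":0,"az":-0.006}]' 255; python3 - <<'E'
from h import *
goal([.558,-.092,.0875],0,.054)
d=grab('scene','scene5.png',(130,110,290,230),4)
E
```

```text
time: 5.9
tool_pos: [0.5596, -0.0909, 0.0946]
tool_rot: [-0.027, 1.0, 0.001, 0.001]
contact_force: [0.0, -0.4, -2.0]
gripper_width: 0.271
d [-0.0016  0.0015  0.0071] a [ 0.0003 -0.0018  0.0021] at [ 0.5596 -0.0909  0.0946] yaw 0.11
```

View pics/scene5.png

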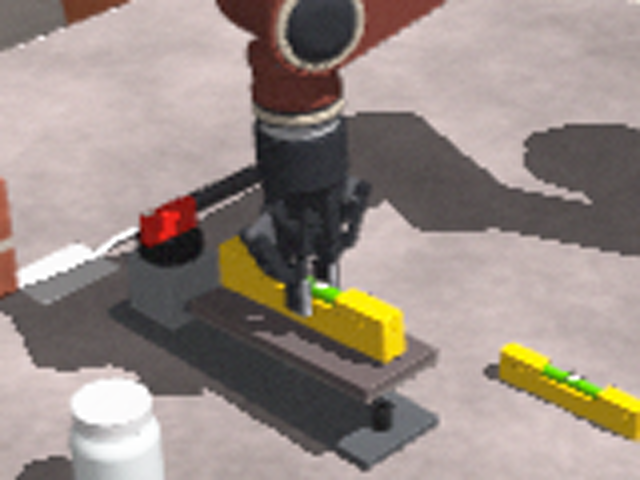

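```bash
python3 -m handwheel '[{"dx":-0.001,"dy":0.001,"dz":0.002,"ax":0,"ay":0,"az":0},{"dx":-0.001,"dy":0.001,"dz":0.004,"ax":0,"ay":0,"az":0},{"dx":-0.001,"dy":0.001,"dz":0.005,"ax":0,"ay":0,"az":0}]' 255;  python3 -m handwheel '[{"dx":0,"dy":0,"dz":0.001,"ax":0,"ay":0,"az":0},{"dx":0,"dy":0,"dz":0.001,"ax":0,"ay":0,"az":0}]' 255
```

```text
time: 6.32
tool_pos: [0.5591, -0.0919, 0.0907]
tool_rot: [-0.027, 1.0, 0.001, 0.002]
contact_force: [1.0, -0.9, -2.7]
gripper_width: 0.269
time: 6.58
tool_pos: [0.5589, -0.0917, 0.0895]
tool_rot: [-0.027, 1.0, 0.001, 0.001]
contact_force: [-0.1, -0.4, -2.6]
gripper_width: 0.272
```

```bash
for i in 1; do python3 -m handwheel '[{"dx":0,"dy":0,"dz":0.001,"ax":0,"ay":0,"az":0},{"dx":0,"dy":0,"dz":0.001,"ax":0,"ay":0,"az":0}]' 255; done;  python3 -m handwheel '[{"dx":0,"dy":0,"dz":0.001,"ax":0,"ay":0,"az":0},{"dx":0,"dy":0,"dz":0.001,"ax":0,"ay":0,"az":0}]' 255
```

```text
time: 6.82
tool_pos: [0.5589, -0.0916, 0.0884]
tool_rot: [-0.027, 1.0, 0.001, 0.001]
contact_force: [-0.8, 0.2, -2.7]
gripper_width: 0.275
time: 7.08
tool_pos: [0.5591, -0.0916, 0.0879]
tool_rot: [-0.027, 1.0, 0.001, 0.002]
contact_force: [-0.8, 0.3, -0.2]
gripper_width: 0.272
```

Contact: the carried weight has left the wrist reading. I release.

```bash
python3 -m handwheel '[{"dx":0,"dy":0,"dz":0,"ax":0,"ay":0,"az":0},{"dx":0,"dy":0,"dz":0,"ax":0,"ay":0,"az":0},{"dx":0,"dy":0,"dz":0,"ax":0,"ay":0,"az":0},{"dx":0,"dy":0,"dz":0,"ax":0,"ay":0,"az":0}]' 90; python3 -m handwheel '[{"dx":0,"dy":0,"dz":-0.02,"ax":0,"ay":0,"az":0},{"dx":0,"dy":0,"dz":-0.06,"ax":0,"ay":0,"az":0},{"dx":0,"dy":0,"dz":-0.1,"ax":0,"ay":0,"az":0},{"dx":0,"dy":0,"dz":-0.12,"ax":0,"ay":0,"az":0}]' 90; python3 - <<'E'
from h import *
goal([.5565,-.276,.2],86)
d=grab('scene','scene6.png',(130,110,290,230),4)
E
```

```text
time: 7.58
tool_pos: [0.559, -0.0916, 0.0876]
tool_rot: [-0.027, 1.0, 0.001, 0.002]
contact_force: [0.4, -0.2, -0.4]
gripper_width: 0.651
time: 8.07
tool_pos: [0.56, -0.0986, 0.2117]
tool_rot: [-0.026, 1.0, 0.001, 0.004]
contact_force: [0.8, 0.6, 0.3]
gripper_width: 0.646
d [-0.0039  0.1777  0.0026] a [-0.0351 -0.0454 -1.4985] at [ 0.56   -0.0986  0.2117] yaw 0.11
```

View pics/scene6.png

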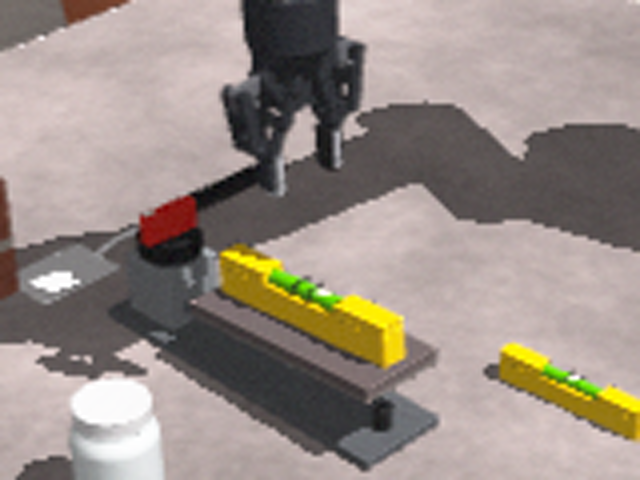

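The level stands on the shelf, released, with its bubble towards the high end at (320,293). Next is the knob.

```bash
python3 -m handwheel '[{"dx":-0.001,"dy":0.03,"dz":0,"ax":0,"ay":0,"az":-0.17},{"dx":-0.002,"dy":0.06,"dz":0,"ax":-0.01,"ay":-0.01,"az":-0.34},{"dx":-0.003,"dy":0.1,"dz":0,"ax":-0.01,"ay":-0.02,"az":-0.51},{"dx":-0.004,"dy":0.14,"dz":0,"ax":-0.02,"ay":-0.03,"az":-0.68},{"dx":-0.004,"dy":0.17,"dz":0,"ax":-0.03,"ay":-0.03,"az":-0.85}]' 90; python3 - <<'E'
from h import *
goal([.5565,-.276,.18],86)
E
```

```text
time: 8.75
tool_pos: [0.5543, -0.2689, 0.1967]
tool_rot: [-0.01, 0.909, 0.416, -0.003]
contact_force: [0.3, 0.4, 0.1]
gripper_width: 0.649
d [-0.0039  0.0067  0.0165] a [-0.0187 -0.0096 -0.6435] at [ 0.5543 -0.2689  0.1967] yaw 49.13
```

```bash
python3 -m handwheel '[{"dx":-0.002,"dy":0.003,"dz":0.005,"ax":-0.01,"ay":0,"az":-0.17},{"dx":-0.004,"dy":0.007,"dz":0.01,"ax":-0.015,"ay":-0.005,"az":-0.34},{"dx":-0.004,"dy":0.007,"dz":0.016,"ax":-0.019,"ay":-0.01,"az":-0.51},{"dx":-0.004,"dy":0.007,"dz":0.016,"ax":-0.019,"ay":-0.01,"az":-0.644},{"dx":-0.004,"dy":0.007,"dz":0.016,"ax":-0.019,"ay":-0.01,"az":-0.644}]' 90; python3 - <<'E'
from h import *
goal([.5565,-.276,.096],86)
d=grab('scene','scene7.png',(100,90,260,210),4)
d=grab('top','top7.png',(230,130,430,250),4)
E
```

```text
time: 9.38
tool_pos: [0.5568, -0.2748, 0.1808]
tool_rot: [0.0, 0.733, 0.68, -0.0]
contact_force: [-0.4, -0.1, -0.4]
gripper_width: 0.645
d [-0.0012 -0.0002  0.0848] a [ 0.0001  0.0003 -0.0061] at [ 0.5568 -0.2748  0.1808] yaw 85.65
```

View pics/scene7.png

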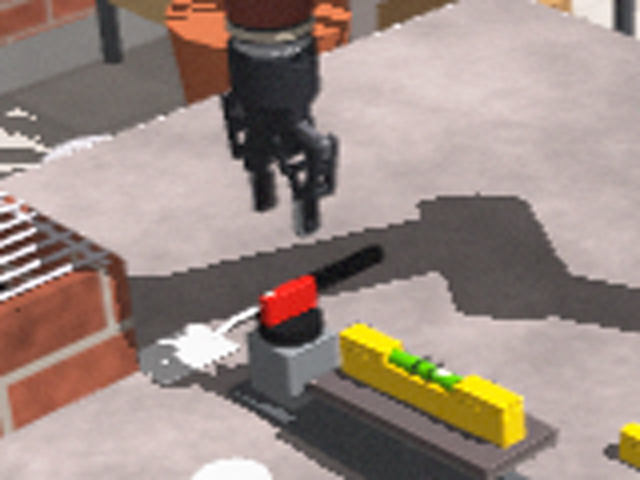

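View pics/top7.png

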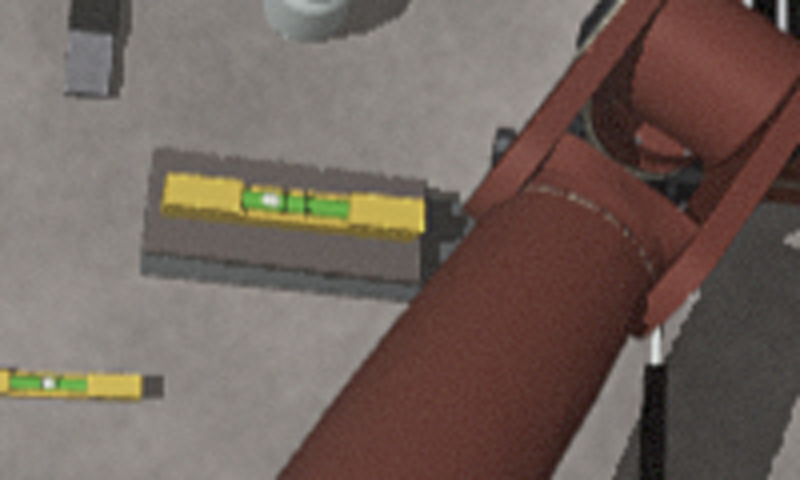

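```bash
cat > bub.py <<'E'
from h import *
def measure(n,d=None):
    d=d or grab(n); P=pts(d)
    # yellow top of the level
    b=[x for x in blobs(d,(22,120,60),(34,255,255),minA=8)]
    hsv=cv2.cvtColor(d['image'],cv2.COLOR_BGR2HSV)
    ok=(P[...,0]>.50)&(P[...,0]<.62)&(P[...,1]<.04)&(P[...,1]>-.23)&(P[...,2]>.085)&(P[...,2]<.14)
    y=ok&(cv2.inRange(hsv,(20,100,60),(36,255,255))>0)
    g=ok&(cv2.inRange(hsv,(40,90,40),(85,255,255))>0)
    w=ok&(hsv[...,1]<90)&(hsv[...,2]>150)
    p=P[y];
    if len(p)>20:
        A=np.c_[p[:,0],p[:,1],np.ones(len(p))]
        t=p[p[:,2]>.108]; r=cv2.minAreaRect((t[:,:2]*1000).astype(np.float32)); print(n,'rect',np.round(r[0],1),np.round(r[1],1),round(r[2],2),'z',np.percentile(p[:,2],95).round(4))
    gw=ray(d,np.argwhere(g)[:,::-1],.112); print('green y',gw[:,1].min().round(4),gw[:,1].max().round(4),g.sum())
    if w.sum():
        ww=ray(d,np.argwhere(w)[:,::-1],.112);print('white n',w.sum(),'y',ww[:,1].mean().round(4),ww[:,1].min().round(4),ww[:,1].max().round(4),'rel mid',(ww[:,1].mean()-(gw[:,1].min()+gw[:,1].max())/2).round(4))
    return d
E
python3 - <<'E'
from bub import *
measure('top');measure('scene')
E
```

```text
top rect [558.6 -95.2] [198.3  25.1] 89.89 z 0.1209
green y -0.1351 -0.0572 90
white n 15 y -0.0772 -0.0827 -0.0699 rel mid 0.0189
scene rect [558.  -92.7] [203.4  31.6] 89.68 z 0.1197
green y -0.1306 -0.0599 57
white n 6 y -0.0791 -0.085 -0.0731 rel mid 0.0162
```

The level is centred on the shelf. The bubble is about 18 mm towards the left, so the knob needs about 1.35 rad. I descend onto the bar.

```bash
python3 -m handwheel '[{"dx":-0.001,"dy":0,"dz":0.03,"ax":0,"ay":0,"az":-0.006},{"dx":-0.001,"dy":0,"dz":0.06,"ax":0,"ay":0,"az":-0.006},{"dx":-0.001,"dy":0,"dz":0.078,"ax":0,"ay":0,"az":-0.006},{"dx":-0.001,"dy":0,"dz":0.084,"ax":0,"ay":0,"az":-0.006}]' 90; python3 -m handwheel '[{"dx":0,"dy":0,"dz":0,"ax":0,"ay":0,"az":0},{"dx":0,"dy":0,"dz":0,"ax":0,"ay":0,"az":0},{"dx":0,"dy":0,"dz":0,"ax":0,"ay":0,"az":0},{"dx":0,"dy":0,"dz":0,"ax":0,"ay":0,"az":0}]' 255; python3 - <<'E'
from bub import *
print(manip.state()['ft_torque'])
d=grab('scene','scene8.png',(100,90,260,210),4)
measure('scene',d)
E
```

```text
time: 10.07
tool_pos: [0.5569, -0.2759, 0.0967]
tool_rot: [0.0, 0.731, 0.682, -0.0]
contact_force: [-0.4, -0.6, 0.3]
gripper_width: 0.644
time: 10.58
tool_pos: [0.5582, -0.2785, 0.1001]
tool_rot: [0.004, 0.731, 0.683, -0.001]
contact_force: [-1.4, -5.5, 0.3]
gripper_width: 0.148
[-0.61697588  0.14282295  0.12072796]
scene rect [555.4 -90.9] [202.4  33. ] 89.4 z 0.1201
green y -0.1306 -0.0599 57
white n 7 y -0.0618 -0.085 0.0417 rel mid 0.0334
```

View pics/scene8.png

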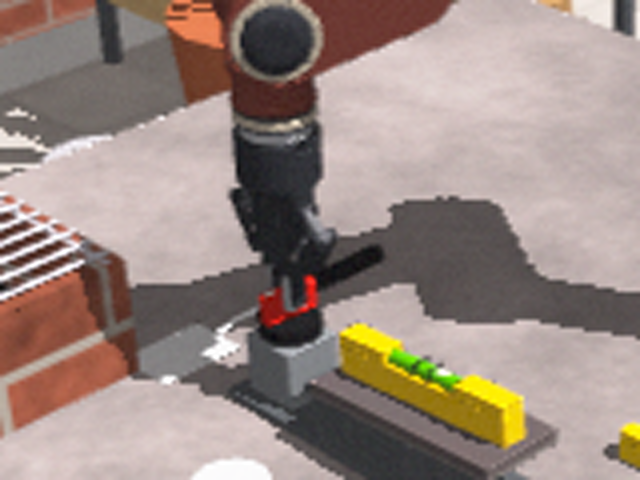

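The bar is gripped, its centre about 2.6 mm further right. I recentre and turn.

```bash
python3 -m handwheel '[{"dx":-0.003,"dy":0,"dz":0,"ax":0,"ay":0,"az":0.05},{"dx":-0.003,"dy":0,"dz":0,"ax":0,"ay":0,"az":0.15},{"dx":-0.003,"dy":0,"dz":0,"ax":0,"ay":0,"az":0.3},{"dx":-0.003,"dy":0,"dz":0,"ax":0,"ay":0,"az":0.45},{"dx":-0.003,"dy":0,"dz":0,"ax":0,"ay":0,"az":0.6}]' 255; python3 -m handwheel '[{"dx":0,"dy":0,"dz":0,"ax":0,"ay":0,"az":0.1},{"dx":0,"dy":0,"dz":0,"ax":0,"ay":0,"az":0.2},{"dx":0,"dy":0,"dz":0,"ax":0,"ay":0,"az":0.3},{"dx":0,"dy":0,"dz":0,"ax":0,"ay":0,"az":0.4},{"dx":0,"dy":0,"dz":0,"ax":0,"ay":0,"az":0.4}]' 255; python3 - <<'E'
from bub import *
print(manip.state()['ft_torque'])
goal([.557,-.278,.1],86)
d=grab('scene','scene9.png',(100,90,260,210),4)
measure('scene',d)
measure('top')
E
```

```text
time: 11.25
tool_pos: [0.5582, -0.2789, 0.1]
tool_rot: [0.001, 0.901, 0.434, 0.002]
contact_force: [-1.4, 2.4, 3.5]
gripper_width: 0.15
time: 11.88
tool_pos: [0.5582, -0.279, 0.1]
tool_rot: [0.001, 0.968, 0.249, 0.002]
contact_force: [-0.6, 4.0, 6.0]
gripper_width: 0.149
[ 0.72737911  0.05731609 -0.10436475]
d [-0.0006 -0.0014 -0.    ] a [ 0.0042 -0.0014 -0.9975] at [ 0.5582 -0.279   0.1   ] yaw 28.85
scene rect [557.9 -91.7] [201.7  32.1] 89.81 z 0.1172
green y -0.1328 -0.0569 61
white n 6 y -0.0881 -0.1035 -0.078 rel mid 0.0068
top rect [559.1 -93.9] [ 25.3 200.3] 0.22 z 0.1185
green y -0.1349 -0.0544 91
white n 11 y -0.0844 -0.0916 -0.0791 rel mid 0.0103
```

View pics/scene9.png

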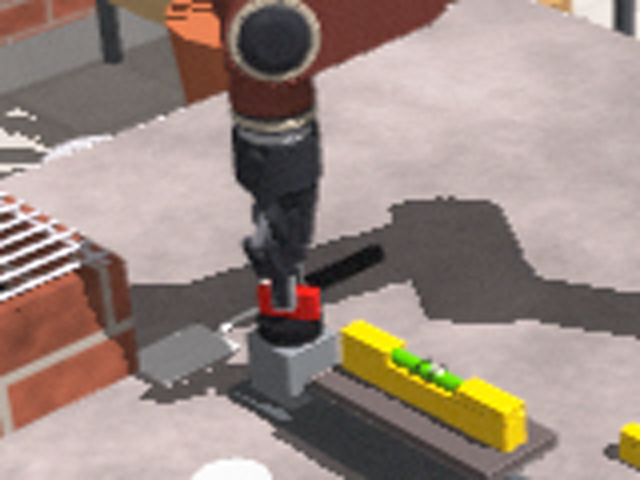

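```bash
python3 -m handwheel '[{"dx":0,"dy":0,"dz":0,"ax":0,"ay":0,"az":0.1},{"dx":0,"dy":0,"dz":0,"ax":0,"ay":0,"az":0.2},{"dx":0,"dy":0,"dz":0,"ax":0,"ay":0,"az":0.25},{"dx":0,"dy":0,"dz":0,"ax":0,"ay":0,"az":0.25},{"dx":0,"dy":0,"dz":0,"ax":0,"ay":0,"az":0.25}]' 255; for i in 1 2 3; do python3 -m handwheel '[{"dx":0,"dy":0,"dz":0,"ax":0,"ay":0,"az":0},{"dx":0,"dy":0,"dz":0,"ax":0,"ay":0,"az":0},{"dx":0,"dy":0,"dz":0,"ax":0,"ay":0,"az":0},{"dx":0,"dy":0,"dz":0,"ax":0,"ay":0,"az":0},{"dx":0,"dy":0,"dz":0,"ax":0,"ay":0,"az":0}]' 255 >/dev/null; done; python3 - <<'E'
from bub import *
goal([.557,-.278,.1],86)
d=grab('scene','scene10.png',(180,165,240,210),12)
measure('scene',d)
d=grab('top','top10.png',(265,160,345,220),9)
measure('top',d)
E
```

```text
time: 12.6
tool_pos: [0.5582, -0.279, 0.1]
tool_rot: [0.001, 0.992, 0.127, 0.002]
contact_force: [-0.8, 2.6, 6.2]
gripper_width: 0.147
d [-0.001  -0.0013  0.0001] a [ 0.0042 -0.0018 -1.2467] at [ 0.5583 -0.2791  0.1001] yaw 14.57
scene rect [557.3 -91.3] [208.   29.1] 89.51 z 0.1168
green y -0.1328 -0.055 62
white n 6 y -0.0901 -0.0969 -0.08 rel mid 0.0038
top rect [558.9 -93.1] [ 25.3 200. ] 0.41 z 0.1179
green y -0.132 -0.0518 89
white n 10 y -0.091 -0.0949 -0.0855 rel mid 0.0009
```

View pics/scene10.png

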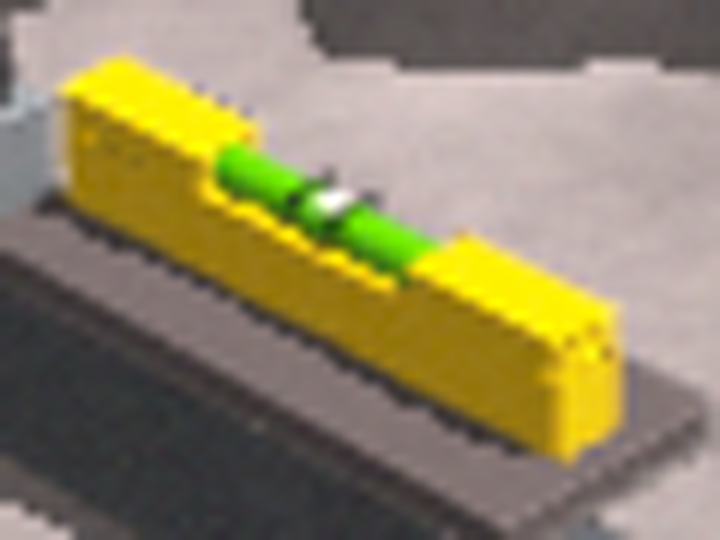

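View pics/top10.png

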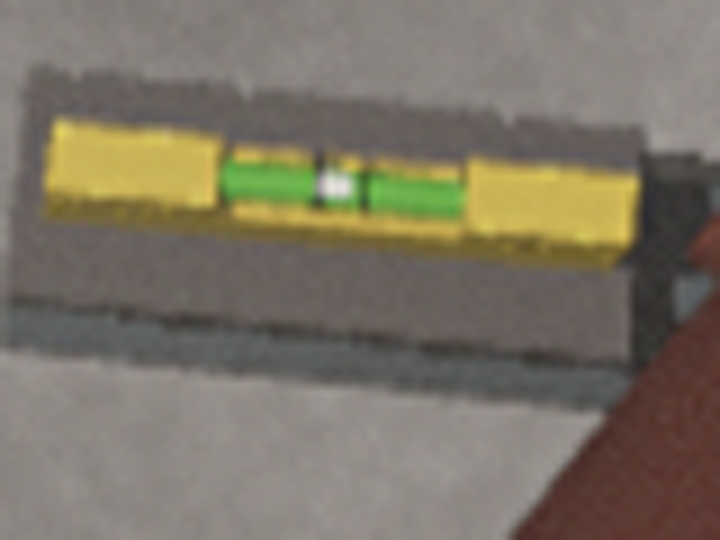

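The top view puts the bubble at px 337 against a midpoint of 341 between the lines, so it is about 2 mm left. The scene view shows a bit more left, so I add a little more turn.

```bash
python3 -m handwheel '[{"dx":0,"dy":0,"dz":0,"ax":0,"ay":0,"az":0.07},{"dx":0,"dy":0,"dz":0,"ax":0,"ay":0,"az":0.14},{"dx":0,"dy":0,"dz":0,"ax":0,"ay":0,"az":0.14},{"dx":0,"dy":0,"dz":0,"ax":0,"ay":0,"az":0.14},{"dx":0,"dy":0,"dz":0,"ax":0,"ay":0,"az":0.14}]' 255; for i in 1 2 3; do python3 -m handwheel '[{"dx":0,"dy":0,"dz":0,"ax":0,"ay":0,"az":0},{"dx":0,"dy":0,"dz":0,"ax":0,"ay":0,"az":0},{"dx":0,"dy":0,"dz":0,"ax":0,"ay":0,"az":0},{"dx":0,"dy":0,"dz":0,"ax":0,"ay":0,"az":0},{"dx":0,"dy":0,"dz":0,"ax":0,"ay":0,"az":0}]' 255 >/dev/null; done; cat > prof.py <<'E'
from h import *
def prof(d,half=.025,h=.112,xc=None):
    # intensity profile of the vial resampled along its own axis: lines dark, bubble bright/unsaturated
    hsv=cv2.cvtColor(d['image'],cv2.COLOR_BGR2HSV);P=pts(d)
    ok=(P[...,0]>.50)&(P[...,0]<.62)&(P[...,1]<.04)&(P[...,1]>-.23)&(P[...,2]>.085)
    g=np.argwhere(ok&(cv2.inRange(hsv,(40,90,40),(85,255,255))>0))[:,::-1].astype(np.float32)
    vx,vy,cx,cy=cv2.fitLine(g,cv2.DIST_HUBER,0,.01,.01).ravel()
    t=np.arange(-26,26.01,.5)
    def samp(o):
        X=(cx+vx*t-vy*o).astype(np.float32)[None];Y=(cy+vy*t+vx*o).astype(np.float32)[None]
        return cv2.remap(d['image'],X,Y,cv2.INTER_CUBIC)[0].astype(float)
    s=np.mean([samp(o) for o in(-1,-.5,0,.5,1)],0)
    w=ray(d,np.c_[cx+vx*t,cy+vy*t],h)
    for i in range(len(t)):
        if abs(w[i,1]+.092)<half: print(round(w[i,1]*1000,1),s[i].round().astype(int))
E
python3 - <<'E'
from prof import *
goal([.557,-.278,.1],86)
for n,c in(('top',(265,160,345,220)),('scene',(180,165,240,210))):
    print(n);d=grab(n,n+'11.png',c,9);prof(d)
E
```

```text
time: 15.2
tool_pos: [0.5582, -0.2791, 0.1]
tool_rot: [0.001, 0.998, 0.057, 0.002]
contact_force: [-0.5, 3.1, 5.3]
gripper_width: 0.151
d [-0.0011 -0.0012  0.    ] a [ 0.0041 -0.0021 -1.3867] at [ 0.5582 -0.2791  0.1   ] yaw 6.55
top
-67.3 [ 77 175 108]
-68.9 [ 77 175 109]
-70.4 [ 78 176 110]
-71.9 [ 78 176 110]
-73.5 [ 77 176 109]
-75.0 [ 76 176 109]
-76.6 [ 75 175 108]
-78.1 [ 74 177 108]
-79.6 [ 73 175 107]
-81.2 [ 67 170 100]
-82.7 [ 70 156  96]
-84.2 [ 77 129  95]
-85.8 [108 130 118]
-87.3 [159 173 167]
-88.8 [199 214 207]
-90.4 [199 216 209]
-91.9 [187 207 197]
-93.4 [189 207 198]
-95.0 [183 203 192]
-96.5 [170 196 181]
-98.0 [138 175 152]
-99.6 [ 94 135 107]
-101.1 [ 63 113  78]
-102.6 [ 61 139  86]
-104.2 [ 70 174 105]
-105.7 [ 73 180 108]
-107.2 [ 74 176 108]
-108.8 [ 75 175 109]
-110.3 [ 76 175 108]
-111.8 [ 76 175 107]
-113.4 [ 75 174 106]
-114.9 [ 75 174 107]
-116.4 [ 75 174 108]
scene
-115.0 [  4 197  96]
-112.8 [  7 198  97]
-110.7 [  8 200  96]
-108.5 [  7 199  95]
-106.4 [ 10 193  95]
-104.3 [ 13 165  81]
-102.2 [ 17 124  61]
-100.0 [ 37 125  73]
-97.9 [ 64 164 107]
-95.8 [ 93 199 141]
-93.7 [114 211 158]
-91.6 [121 209 160]
-89.5 [115 199 154]
-87.3 [102 174 135]
-85.2 [ 77 144 105]
-83.1 [ 43 135  80]
-81.0 [ 15 163  81]
-78.9 [  6 195  95]
-76.9 [  4 206 100]
-74.8 [  6 208 100]
-72.7 [  4 210 102]
-70.6 [  3 208 102]
-68.5 [  5 206 100]
```

View pics/top11.png

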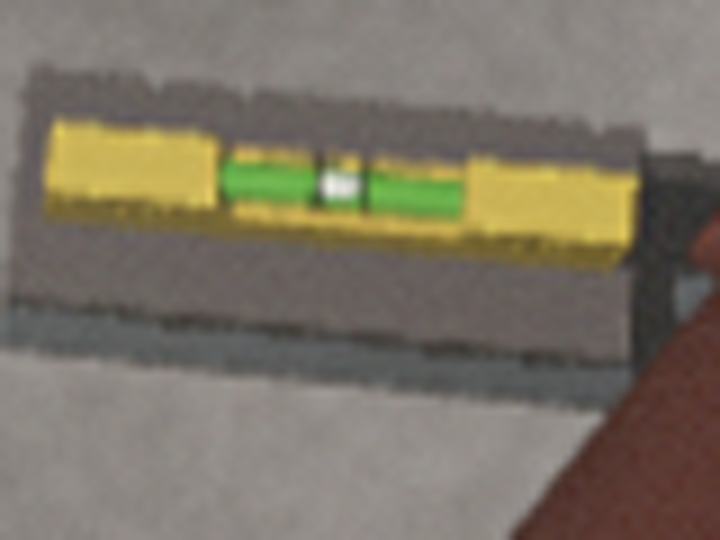

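View pics/scene11.png

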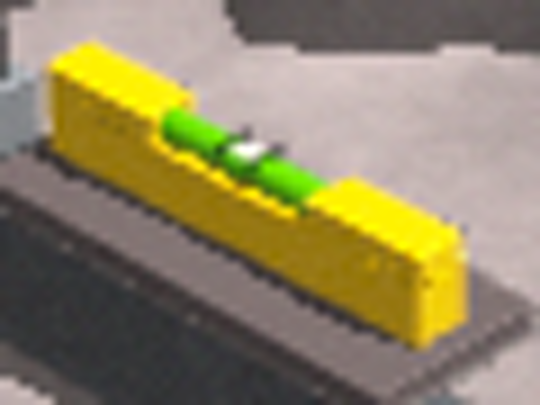

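Lines at −84.2 and −101.3 mm and the bubble at −92.4 put the bubble within about 0.5 mm of the middle. I release the knob, retreat upward, then check.

```bash
python3 -m handwheel '[{"dx":0,"dy":0,"dz":0,"ax":0,"ay":0,"az":0},{"dx":0,"dy":0,"dz":0,"ax":0,"ay":0,"az":0},{"dx":0,"dy":0,"dz":0,"ax":0,"ay":0,"az":0},{"dx":0,"dy":0,"dz":0,"ax":0,"ay":0,"az":0}]' 90; python3 -m handwheel '[{"dx":0,"dy":0,"dz":-0.02,"ax":0,"ay":0,"az":0},{"dx":0,"dy":0,"dz":-0.05,"ax":0,"ay":0,"az":0},{"dx":0,"dy":0,"dz":-0.08,"ax":0,"ay":0,"az":0},{"dx":0,"dy":0,"dz":-0.1,"ax":0,"ay":0,"az":0},{"dx":0,"dy":0,"dz":-0.1,"ax":0,"ay":0,"az":0}]' 90;python3 -m handwheel '[{"dx":0,"dy":0,"dz":0,"ax":0,"ay":0,"az":0},{"dx":0,"dy":0,"dz":0,"ax":0,"ay":0,"az":0},{"dx":0,"dy":0,"dz":0,"ax":0,"ay":0,"az":0},{"dx":0,"dy":0,"dz":0,"ax":0,"ay":0,"az":0},{"dx":0,"dy":0,"dz":0,"ax":0,"ay":0,"az":0}]' 255; python3 - <<'E'
from prof import *
import bub
for n,c in(('top',(265,160,345,220)),('scene',(130,130,240,210))):
    print(n);d=grab(n,n+'12.png',c,7);prof(d,.013);bub.measure(n,d)
goal([.5585,-.0925,.19],6.5)
E
```

```text
time: 17.68
tool_pos: [0.5572, -0.2794, 0.0979]
tool_rot: [0.001, 0.998, 0.056, 0.001]
contact_force: [0.6, -0.3, -0.2]
gripper_width: 0.648
time: 18.3
tool_pos: [0.5583, -0.2799, 0.2012]
tool_rot: [0.002, 0.998, 0.056, 0.003]
contact_force: [-0.8, -0.2, -0.9]
gripper_width: 0.646
time: 18.92
tool_pos: [0.5571, -0.2791, 0.1979]
tool_rot: [0.001, 0.998, 0.056, 0.001]
contact_force: [-0.0, 0.8, -0.4]
gripper_width: -0.003
top
-79.6 [ 74 175 107]
-81.2 [ 66 168  98]
-82.7 [ 67 154  95]
-84.2 [ 75 127  93]
-85.8 [106 128 115]
-87.3 [157 171 165]
-88.8 [198 212 206]
-90.4 [198 215 207]
-91.9 [186 206 196]
-93.4 [188 207 197]
-95.0 [182 202 191]
-96.5 [170 196 182]
-98.0 [139 176 152]
-99.6 [ 94 134 107]
-101.1 [ 61 111  76]
-102.6 [ 60 138  85]
-104.2 [ 71 174 104]
top rect [559. -93.] [ 25.9 200.4] 0.44 z 0.1183
green y -0.132 -0.0513 88
white n 12 y -0.0932 -0.098 -0.0883 rel mid -0.0015
scene
-104.3 [  9 164  78]
-102.2 [ 16 124  63]
-100.0 [ 37 125  74]
-97.9 [ 62 162 105]
-95.8 [ 90 196 139]
-93.7 [112 209 157]
-91.6 [120 207 160]
-89.5 [115 198 154]
-87.3 [102 173 135]
-85.2 [ 75 141 104]
-83.1 [ 41 131  78]
-81.0 [ 14 160  78]
scene rect [556.7 -89.3] [ 31.5 203.4] 0.64 z 0.1168
green y -0.1328 -0.055 62
white n 6 y -0.0901 -0.0969 -0.08 rel mid 0.0038
d [ 0.0223 -0.1853  0.0078] a [ 0.0016 -0.0017 -0.0009] at [ 0.5571 -0.2791  0.1981] yaw 6.45
```

View pics/scene12.png

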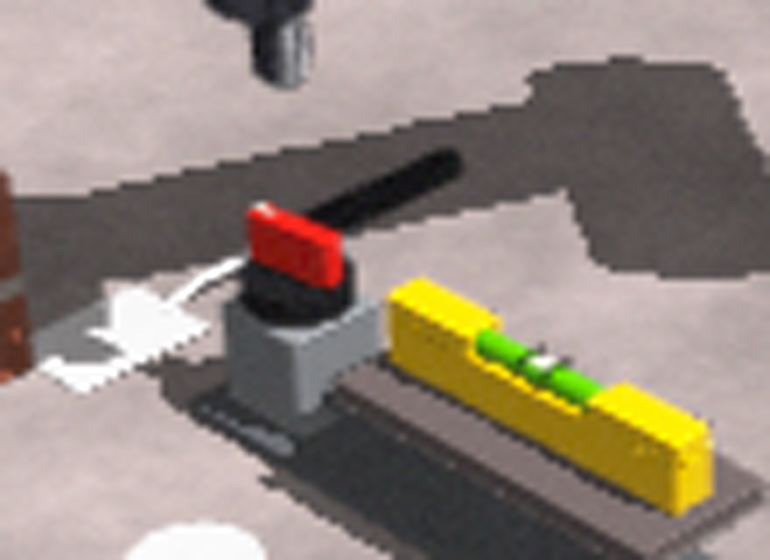

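The bubble is still centred with the gripper clear, and the knob stayed put. Now I move over the level's middle with closed fingers.

```bash
python3 -m handwheel '[{"dx":0.006,"dy":-0.045,"dz":0,"ax":0,"ay":0,"az":0},{"dx":0.012,"dy":-0.095,"dz":0,"ax":0,"ay":0,"az":0},{"dx":0.018,"dy":-0.145,"dz":0,"ax":0,"ay":0,"az":0},{"dx":0.022,"dy":-0.175,"dz":0,"ax":0,"ay":0,"az":0},{"dx":0.022,"dy":-0.185,"dz":0,"ax":0,"ay":0,"az":0}]' 255; python3 -m handwheel '[{"dx":0,"dy":0,"dz":0.02,"ax":0,"ay":0,"az":0},{"dx":0,"dy":0,"dz":0.05,"ax":0,"ay":0,"az":0},{"dx":0,"dy":0,"dz":0.065,"ax":0,"ay":0,"az":0},{"dx":0,"dy":0,"dz":0.068,"ax":0,"ay":0,"az":0},{"dx":0,"dy":0,"dz":0.068,"ax":0,"ay":0,"az":0}]' 255; python3 - <<'E'
from h import *
goal([.5585,-.0925,.115],6.5)
d=grab('scene','scene13.png',(130,110,260,210),6)
E
```

```text
time: 19.65
tool_pos: [0.5582, -0.0914, 0.198]
tool_rot: [0.001, 0.998, 0.057, 0.001]
contact_force: [-0.5, -0.2, -0.0]
gripper_width: -0.001
time: 20.27
tool_pos: [0.5586, -0.0935, 0.1301]
tool_rot: [0.001, 0.998, 0.056, 0.001]
contact_force: [-0.2, -0.3, -0.1]
gripper_width: -0.001
d [-0.     -0.001   0.0151] a [ 0.0019 -0.0021 -0.0016] at [ 0.5586 -0.0935  0.1301] yaw 6.41
```

View pics/scene13.png

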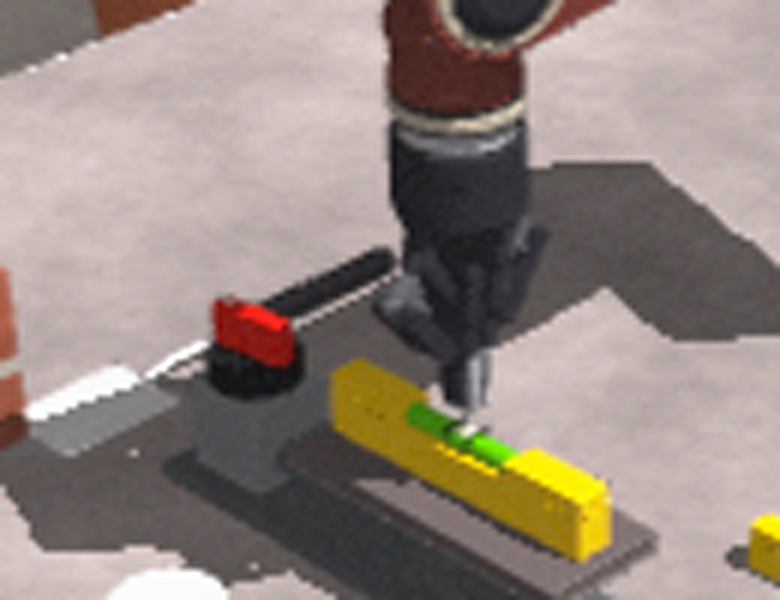

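```bash
python3 -m handwheel '[{"dx":0,"dy":-0.001,"dz":0.004,"ax":0,"ay":0,"az":0},{"dx":0,"dy":-0.001,"dz":0.007,"ax":0,"ay":0,"az":0},{"dx":0,"dy":-0.001,"dz":0.009,"ax":0,"ay":0,"az":0},{"dx":0,"dy":-0.001,"dz":0.01,"ax":0,"ay":0,"az":0}]' 255; for i in 1; do python3 -m handwheel '[{"dx":0,"dy":0,"dz":0.001,"ax":0,"ay":0,"az":0},{"dx":0,"dy":0,"dz":0.002,"ax":0,"ay":0,"az":0},{"dx":0,"dy":0,"dz":0.002,"ax":0,"ay":0,"az":0}]' 255; done
```

```text
time: 20.82
tool_pos: [0.5581, -0.0919, 0.1196]
tool_rot: [0.001, 0.998, 0.056, 0.001]
contact_force: [-0.4, -0.6, -0.2]
gripper_width: 0.002
time: 21.2
tool_pos: [0.5582, -0.0919, 0.1178]
tool_rot: [0.001, 0.998, 0.056, 0.001]
contact_force: [-0.3, -0.8, 0.7]
gripper_width: -0.001
```

```bash
python3 -m handwheel '[{"dx":0,"dy":0,"dz":0.001,"ax":0,"ay":0,"az":0},{"dx":0,"dy":0,"dz":0.001,"ax":0,"ay":0,"az":0}]' 255;  python3 -m handwheel '[{"dx":0,"dy":0,"dz":0.001,"ax":0,"ay":0,"az":0},{"dx":0,"dy":0,"dz":0.001,"ax":0,"ay":0,"az":0}]' 255
```

```text
time: 21.45
tool_pos: [0.5582, -0.0919, 0.1167]
tool_rot: [0.001, 0.998, 0.056, 0.001]
contact_force: [-0.1, 0.5, -0.4]
gripper_width: -0.002
time: 21.7
tool_pos: [0.5584, -0.092, 0.116]
tool_rot: [0.001, 0.998, 0.056, 0.001]
contact_force: [-0.0, -0.1, 1.0]
gripper_width: 0.001
```

```bash
python3 -m handwheel '[{"dx":0,"dy":0,"dz":0.001,"ax":0,"ay":0,"az":0},{"dx":0,"dy":0,"dz":0.001,"ax":0,"ay":0,"az":0}]' 255
```

```text
time: 21.95
tool_pos: [0.5585, -0.092, 0.116]
tool_rot: [0.001, 0.998, 0.056, 0.001]
contact_force: [-0.9, 1.2, 4.6]
gripper_width: -0.001
```

```bash
python3 -m handwheel '[{"dx":0,"dy":0,"dz":0.001,"ax":0,"ay":0,"az":0},{"dx":0,"dy":0,"dz":0.001,"ax":0,"ay":0,"az":0}]' 255
```

```text
time: 22.2
tool_pos: [0.5588, -0.092, 0.1159]
tool_rot: [0.001, 0.998, 0.056, 0.001]
contact_force: [-4.4, 1.2, 9.5]
gripper_width: -0.002
```

```bash
python3 -m handwheel '[{"dx":0,"dy":0,"dz":0,"ax":0,"ay":0,"az":0},{"dx":0,"dy":0,"dz":0,"ax":0,"ay":0,"az":0},{"dx":0,"dy":0,"dz":0,"ax":0,"ay":0,"az":0},{"dx":0,"dy":0,"dz":0,"ax":0,"ay":0,"az":0}]' 255; python3 - <<'E'
from bub import *
import prof
s=manip.state();print(s['contact_force'],s['ft_torque'])
for n,c in(('top',(265,140,385,220)),('scene',(140,120,250,210))):
    d=grab(n,n+'14.png',c,6.5);measure(n,d)
    if n=='scene': prof.prof(d,.014)
E
```

```text
time: 22.7
tool_pos: [0.5588, -0.092, 0.1159]
tool_rot: [0.001, 0.998, 0.056, 0.001]
contact_force: [-3.9, 2.2, 9.4]
gripper_width: -0.002
[-3.87380039  2.20645114  9.38497597] [ 0.22354741  0.67416817 -0.05258022]
top rect [559.1 -93.1] [ 24.4 200.4] 0.07 z 0.118Traceback (most recent call last):
  File "<stdin>", line 5, in <module>
  File "bub.py", line 15, in measure
    gw=ray(d,np.argwhere(g)[:,::-1],.112); print('green y',gw[:,1].min().round(4),gw[:,1].max().round(4),g.sum())
                                                           ~~~~~~~~~~~^^
    return umr_minimum(a, axis, None, out, keepdims, initial, where)
ValueError: zero-size array to reduction operation minimum which has no identity
```

View pics/top14.png

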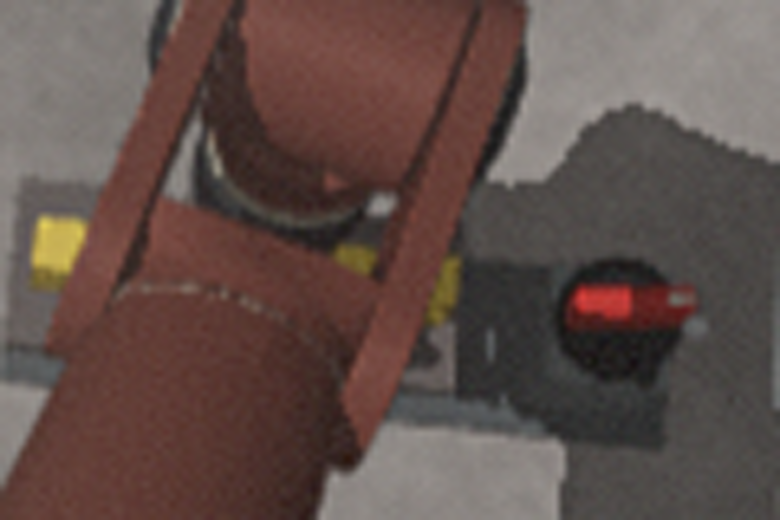

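```bash
python3 -m handwheel '[{"dx":-0.0003,"dy":-0.0002,"dz":0,"ax":0,"ay":0,"az":0},{"dx":-0.0006,"dy":-0.0004,"dz":0,"ax":0,"ay":0,"az":0},{"dx":-0.0006,"dy":-0.0004,"dz":0,"ax":0,"ay":0,"az":0}]' 255; python3 - <<'E'
from h import *
import prof
d=grab('scene','scene15.png',(140,120,250,210),7); prof.prof(d,.014)
E
```

```text
time: 23.12
tool_pos: [0.5585, -0.092, 0.1159]
tool_rot: [0.001, 0.998, 0.056, 0.002]
contact_force: [-2.0, -0.1, 7.8]
gripper_width: 0.001
-105.1 [ 12 108  55]
-103.0 [17 84 47]
-100.9 [28 66 43]
-98.8 [38 77 52]
-96.7 [ 39 100  63]
-94.7 [ 40 116  73]
-92.6 [ 48 123  81]
-90.5 [ 55 123  85]
-88.5 [ 55 114  81]
-86.4 [ 48 101  70]
-84.3 [ 38 100  63]
-82.3 [ 28 127  69]
-80.2 [ 17 168  85]
-78.2 [  6 198  97]
```

View pics/scene15.png

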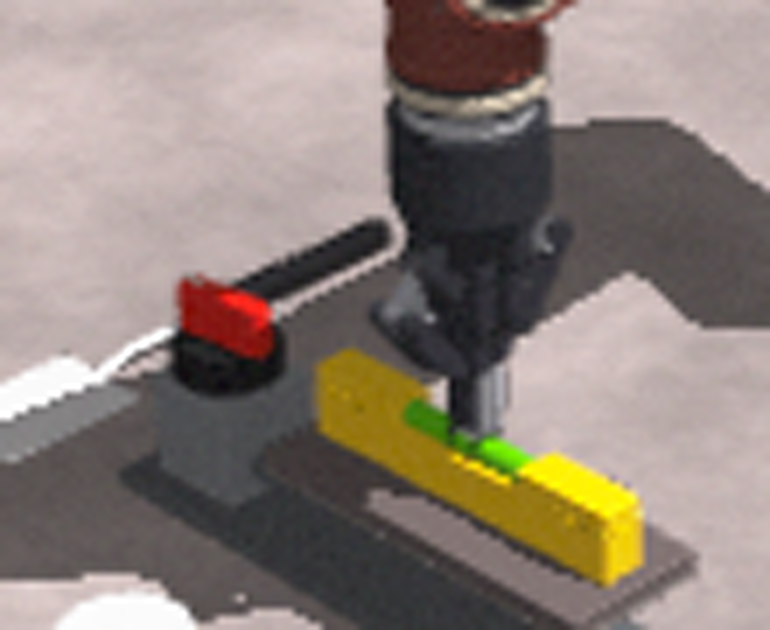

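```bash
python3 -m handwheel '[{"dx":-0.0003,"dy":0,"dz":0.0004,"ax":0,"ay":0,"az":0},{"dx":-0.0006,"dy":0,"dz":0.0006,"ax":0,"ay":0,"az":0},{"dx":-0.0006,"dy":0,"dz":0.0006,"ax":0,"ay":0,"az":0}]' 255; python3 -m handwheel '[{"dx":0,"dy":0,"dz":0,"ax":0,"ay":0,"az":0},{"dx":0,"dy":0,"dz":0,"ax":0,"ay":0,"az":0},{"dx":0,"dy":0,"dz":0,"ax":0,"ay":0,"az":0},{"dx":0,"dy":0,"dz":0,"ax":0,"ay":0,"az":0},{"dx":0,"dy":0,"dz":0,"ax":0,"ay":0,"az":0}]' 255
python3 - <<'E'
from h import *
import bub
for n in('scene','top'):
    S=[]
    for k in range(2):
        d=grab(n);P=pts(d);hsv=cv2.cvtColor(d['image'],cv2.COLOR_BGR2HSV)
        y=(cv2.inRange(hsv,(20,100,60),(36,255,255))>0)&(P[...,0]>.5)&(P[...,0]<.62)&(P[...,1]<.04)&(P[...,1]>-.23)&(P[...,2]>.112)&(P[...,2]<.125)
        p=P[y];S.append((np.polyfit(p[:,1],p[:,2],1)[0],len(p),p[:,1].min(),p[:,1].max(),p[:,0].mean()))
    print(n,np.round(S,4))
print(manip.state()['contact_force'],manip.state()['time'])
E
```

```text
time: 23.55
tool_pos: [0.5585, -0.092, 0.1159]
tool_rot: [0.001, 0.998, 0.056, 0.003]
contact_force: [-2.0, 1.2, 9.1]
gripper_width: 0.001
time: 24.18
tool_pos: [0.5585, -0.092, 0.1159]
tool_rot: [0.001, 0.998, 0.056, 0.003]
contact_force: [-1.5, 0.8, 9.2]
gripper_width: -0.002
scene [[ 1.300e-03  1.450e+02 -1.905e-01  1.100e-02  5.584e-01]
 [ 1.800e-03  1.370e+02 -1.904e-01  1.270e-02  5.584e-01]]
top [[ 2.600e-03  8.900e+01 -1.928e-01  7.100e-03  5.604e-01]
 [ 2.100e-03  8.800e+01 -1.927e-01  7.000e-03  5.600e-01]]
[-2.248454    0.44457639  9.70317212] 24.375
```

The push is steady at about 9.5 N and mostly vertical. The level's slope still measures about 0.002 rad, so the bubble should be within 1 mm. I hand in.

```bash
python3 -c "
from plant import manip
manip.job_done()
s=manip.state();print(s['time'],s['contact_force'])"
```

```text
the job is handed in; nothing more can be done
the job is handed in; nothing more can be done
```

I set the middle-sized yellow level along the middle of the granite shelf and let it go. I then turned the red knob about 1.39 rad clockwise, past its click, and handed the job in at about 24 s while still pressing on the level. No verdict is reported.

- **Level placement:** my last measurement put it at about x 0.559, y −0.093, within a few millimetres of the shelf's middle. Its direction was under 0.02 rad off lengthwise.
- **Bubble before pressing:** with the gripper clear of everything, it sat about 0.3 mm (top camera) to 0.9 mm (scene camera) left of midway between the lines. A cruder colour-blob check disagreed, giving −1.5 mm in one view and +3.8 mm in the other. It rests on only about 10 pixels, so I relied on the line profile instead.
- **Bubble while pressing:** the fingers hid it, so I could not see it directly at the end. The level's slope measured 0.001 to 0.003 rad, which puts the bubble within about 1 mm of the middle.
- **Push:** the last readings showed 9.2–9.7 N downward, with about 2 N sideways that I reduced but did not fully remove.
- **Other things:** I moved nothing near them and saw no contact, but I did not measure the bystanders again at the end.

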